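Fit a quarter-turn water filter cartridge

ROBOT

A 6-joint arm with a two-finger parallel gripper is mounted at the origin on a cart in front of the work surface, level with it; the furniture and walls round the work are solid. World frame = base frame: x ahead of the robot, y to its left, z up, the work surface at z = 0. Lengths are in m, angles in rad, forces in N, time in s.
With the tool pointing down it reaches from about 0.25 to 0.775 m from the base axis. Payload 4 kg.
Tool frame: the origin (TCP) lies at the very end of the fingers, on their centre line; the grasp point (between the pads) lies 19 mm behind it; x points along the fingers, y is the direction in which the jaws open and shut, and the axes are right-handed (so a half turn about x gives the same grasp; the last joint's range is limited). The gripper opens to 94 mm and grips with 3 to 60 N. Pads are 16 mm wide; open, the fingers measure 119 mm over their backs; the gripper's body (75 mm by 177 mm) begins 78 mm behind the grasp point.
Start: joints at [1.07, 0.087, 1.371, -0, 1.684, -0.103], TCP at [0.213, 0.507, 0.206] pointing down, gripper open.
Joint ranges: [-3.1, 3.1], [-0.76, 2.03], [0.27, 2.55], [-1.08, 4.22], [0.17, 2.65], [-2.57, 2.57]. Speed limits (rad/s): [2.79, 2.79, 3.14, 3.14, 3.14, 3.14].

INTERFACE

Orientations are given as [roll, pitch, yaw] about the fixed x, y, z axes, in that order (R = Rz(yaw) Ry(pitch) Rx(roll)).
In Python, from bench import robot gives the robot as it stands.
- The arm moves only by the tool step_arm, never from a script. Its argument "commands" is a list that holds one entry, the list of rows, each a list of 4 numbers: the shift along the tool's x, y, z as a fraction of full scale, then the turn about the tool's x as a fraction of full scale. A call has 1 to 12 rows; each row is the pose to reach, as a shift and turn from the pose measured when the call began, along the tool's axes at that moment; what a row does not reach only later rows make up. Full scale, the value 1, is 20 cm for a shift and 60 degrees for a turn. A row lasts 1/12 s, in which the tool goes at most 41.7 mm and 7.16 degrees, less where a joint would pass 70% of its speed; a pose out of reach is approached as far as the arm can. A call with a number of a shift or a turn outside -1 to 1 is refused whole. A call with a gripper value outside its range is refused whole. "claw" is the opening in per cent of the stroke, from 0 (shut) to 100 (fully open), set as the call begins (left out, the last holds). The fingers move at their own pace and stop on an object; the grip force is fixed at half the most. Time passes only in rows, so rows that repeat a pose let the fingers close. It gives the time, the measured TCP pose, the force and the opening at its end, in the units of the state.
- robot.get_obs(): the state, without advancing time (a new reading comes with each control period).
- robot.snapshot(name): name is "side" or "top"; returns a dict with "img" (400x640x3 uint8, red, green, blue), "fx", "fy", "cx", "cy" (pixels), "R" (3x3) and "t" (3): a world point X has camera coordinates R X + t. Camera axes: x right, y down, z forward; pixel columns grow to the right and rows downward; lengths in m; the calibration is good to about 2 mm. A picture is of the moment at which its call begins. There is no depth.
- robot.close_job(): hands the job in, once; it reports no verdict.
The state is a dict: "time": time; "joint_positions": joint angles; "qvel": joint speeds; "joint_torque": joint torques, N m; "tool_pos": TCP position; "ee_rot": TCP orientation; "wrist_force": force on the tool from outside, world axes, zero at the start; "wrist_torque": the same for the moment, N m; "width": finger opening in m.
Only numpy, scipy, OpenCV 4.12 (cv2) and the standard library are available. Lean on these libraries where they do the work, as an engineer would, in place of code of your own. Each camera call takes 0.05 s, during which the arm holds its last target. There are 200 camera calls.

TASK

Fit the new water filter cartridge: lift it straight up out of its carton, stand its neck in the socket of the filter base, press lightly and feel round until its two lugs drop into the valve at the bottom, then turn it clockwise (seen from above) to the stop, so that its grip bar is in line with the two pipe ports. Leave it locked in and let go, and leave the other things on the worktop where they stand.

Things in the scene. Friction and masses are not known exactly. Their poses are not given: they have to be found in the camera images.
- cartridge: filter cartridge, white plastic, 154 mm tall, about 0.3 kg, standing upright in a cell of the carton. Origin: centre of its underside; z up its axis. Neck 50 mm across and 24 mm high at the bottom with two lugs at its foot, body 66 mm across from 24 to 128 mm, grey grip bar on top. Bar and lugs lie along its x axis; it is the same after half a turn.
- cartridge_grip (a point): middle of the grip bar, 142 mm above the cartridge's underside; the bar is 14 mm thick (cartridge y), 58 mm long (cartridge x) and stands 26 mm high on the flat top of the body, from 14 mm below this point to 12 mm above it
- cartridge_lug (a point): outer end of one lug, 34 mm from the axis along the cartridge's +x, 3.5 mm above its underside; the other is opposite. Lugs are 14 mm wide, 7 mm high, flush with the underside, 68 mm over both ends
- filter_base: filter base, fixed to the worktop: white foot plate 112 x 112 mm with a round collar 91 mm across and 34 mm high, and two pipe ports that stick out to 78 mm from the centre along +y and -y. Origin: on the socket's axis at worktop height; z up. Bar angles below count from the line of the ports (y axis), anticlockwise seen from above, and repeat every 180 deg.
- socket_mouth (a point): centre of the collar's open top, 34 mm above the worktop. Two ledges inside it (26 to 34 mm high, 54 mm across, chamfered to 60 mm at the top; the cavity below them is 74 mm across) leave two opposite 70 deg openings: the lugs go down between them with the grip bar at about 48 to 86 deg. Once dropped in, the lugs pass under the ledges.
- valve_seat (a point): on the axis, 16 mm above the worktop: floor of the valve's turning ring. Its two notches (4 deg play) stand unseen where the bar would be at 54 to 80 deg: feel for them. Lugs beside them rest on the ring, cartridge underside at 25 mm; over them it drops to 16 mm. Turned clockwise it stops with the bar at about 0 deg. Stiff (0.3 N m); more than 10 N of press may drag it round.
- carton: open cardboard carton, 84 mm (x) by 164 mm (y), 62 mm high, fixed, walls 4 mm, two cells of 76 x 78 mm side by side along y, a folded flap at each end (204 mm over the flaps). The cartridge stands on the 4 mm floor of the +y cell, about 41 mm from the carton's centre; the other cell is empty. Origin: centre of the underside.
- rack_rail (a point): a point on the front rail of the bottle rack, 28 mm thick, which runs along world y above the back of the worktop, 440 mm above it: keep the wrist and arm clear of it
- tea_tin: green and grey tea tin, 74 mm across, 92 mm tall, bystander; origin in the middle of its underside
- mug: white mug, 95 mm tall, bystander; origin at its underside
- ball_valve: brass ball valve with a red lever, 115 mm long, 49 mm high, lying on the worktop, bystander; origin at its underside
- bottle_cap: dark grey round bottle cap, 69 mm across, 24 mm high, bystander; origin in the middle of its underside
There are look-alikes about, which are no part of the job. What is shaped like the cartridge but blue or turquoise is not meant.

How it is judged:
On the way, in this order (a step that is already met when the one before it is completed fails the run):
1. the cartridge has dropped into the valve (z of cartridge in the frame of filter_base below 0.0195 m and horizontal distance between cartridge and filter_base below 0.006 m and angle between cartridge's own z axis and vertical below 0.1 rad), for 0.1 s.
2. it has been turned to the stop (angle between the x axis of cartridge and the y axis of filter_base, either way round below 0.2 rad and z of cartridge in the frame of filter_base below 0.0205 m), for 0.2 s.
At the end, for the whole second after the job is handed in: The cartridge stands upright (within 0.1 rad), at rest, centred in the base within 6 mm, its underside less than 20.5 mm above the worktop (dropped in and under the ledges), its grip bar within 0.2 rad of the line of the two ports; the bystanders are within 3 cm of their places (all of step 2 and horizontal distance between cartridge and filter_base below 0.006 m and angle between cartridge's own z axis and vertical below 0.1 rad and linear speed of cartridge below 0.02 m/s); the robot touches nothing.
It fails at once if tea tin, mug, ball valve or bottle cap pushed more than 3 cm from its place (distance of any of tea_tin, mug, ball_valve, bottle_cap from where it was at the start of the episode above 0.03 m).
It also fails if it takes over 61 s, if anything falls off the work surface, if the arm or the gripper's body presses on something with over 40 N, if the wrist force passes 120 N, or if a joint passes its speed limit or range.

## Working session

There is one attempt and no reset: what is moved stays moved. The work goes in short steps, Python scripts to look and compute and a tool call to move; the robot and the scene stay as the last step left them, time stands still between calls to the robot, and variables do not carry over. Pictures are saved under pics/ and viewed, about 8 in all and at most 12, crops included, and the job is handed in when it is done.

Besides the shell and the picture viewer there is one more tool, called after ">>>" by a JSON object that holds its "op" and its "data", one argument or row to a line. step_arm: Moves the arm, as the interface text tells. Its arguments: {"type":"object","properties":{"commands":{"type":"array","items":{"type":"array","items":{"type":"array","items":{"type":"number","minimum":-1,"maximum":1}}}},"claw":{"type":"number"}},"required":["commands"]}

```bash
ls; mkdir -p pics
python3 - <<'E'
from bench import robot
import cv2,numpy as np
for n in("top","side"):
    s=robot.snapshot(n); cv2.imwrite(f"pics/{n}0.png",s["img"][:,:,::-1])
    print(n,s["fx"],s["fy"],s["cx"],s["cy"],np.round(s["R"],3).tolist(),np.round(s["t"],3), (-np.array(s["R"]).T@s["t"]).round(3))
print(robot.get_obs())
E
```

```text
pics
top 404.04284051274186 404.04284051274186 313.31863393819185 202.77986754761352 [[-0.022, -1.0, -0.005], [-0.98, 0.022, -0.199], [0.199, 0.0, -0.98]] [-0.005  0.568  1.42 ] [ 0.274 -0.018  1.505]
side 421.70487547841236 421.70487547841236 323.9048879888185 201.0578015218173 [[0.967, -0.253, -0.025], [-0.156, -0.515, -0.843], [0.201, 0.819, -0.538]] [-0.51   0.299  1.545] [ 0.229 -1.24   1.07 ]
{'time': 0.1, 'joint_positions': array([ 1.06993576e+00,  8.78701689e-02,  1.37205464e+00,  2.82367964e-05,
        1.68360466e+00, -1.03057601e-01]), 'qvel': array([-2.39182931e-03, -4.16900452e-05, -3.66236302e-03,  5.36287061e-04,
       -9.46340984e-04, -4.29811316e-04]), 'joint_torque': array([ 2.60220222e-03, -3.41248941e+01, -3.03300619e+01,  7.19216047e-02,
        3.04638525e-02, -9.44388989e-05]), 'tool_pos': array([0.21280883, 0.50664124, 0.20445179]), 'ee_rot': array([-1.68834243,  1.56885931, -2.08614225]), 'wrist_force': array([-0.37407031, -0.1465195 ,  1.04874605]), 'wrist_torque': array([-0.0225236 , -0.04720187, -0.00481103]), 'width': 0.09410665776430416}
```

View pics/top0.png

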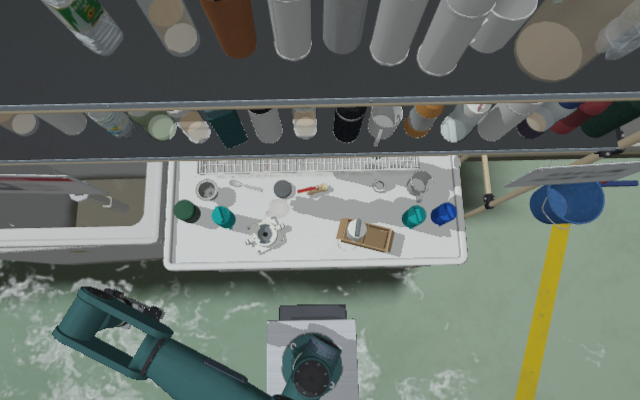

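View pics/side0.png

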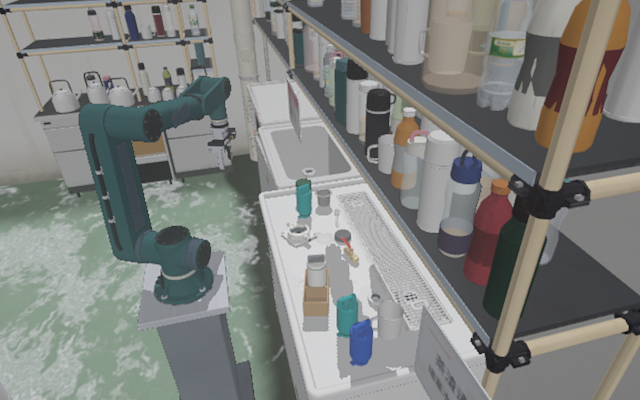

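The top view shows the carton with the white cartridge at about (357,230) and the filter base at about (266,234). The rack is behind them, and the teal and blue objects are look-alikes. I'll enlarge both areas in one picture.

Run:
```python
import cv2,numpy as np
a=cv2.imread("pics/top0.png");b=cv2.imread("pics/side0.png")
r=lambda i,x,y,w,h:cv2.resize(i[y:y+h,x:x+w],(400,300),interpolation=cv2.INTER_CUBIC)
cv2.imwrite("pics/z0.png",np.vstack([np.hstack([r(a,325,205,80,60),r(a,226,204,80,60)]),np.hstack([r(b,280,245,80,60),r(b,260,205,80,60)])]))
```

```text
(no output)
```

View pics/z0.png

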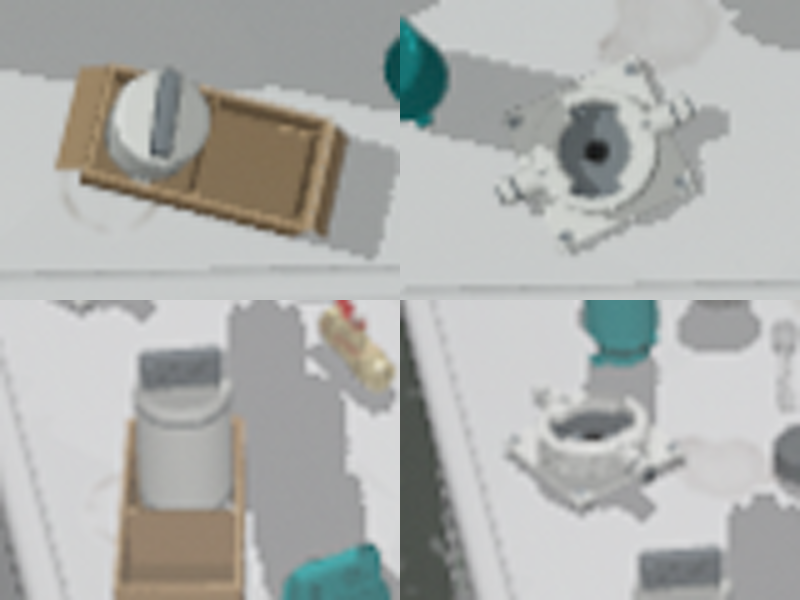

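The crops show the bar running from about (359,219) to (357,236) in the top view. The port ends are at about (248,242) and (282,226), with the dark socket at about (265,234). Next I'll take the centroids with colour masks.

```bash
cat > h.py <<'E'
import cv2,numpy as np
from bench import robot
def ray(s,u,v):
    R=np.array(s["R"]);d=R.T@[(u-s["cx"])/s["fx"],(v-s["cy"])/s["fy"],1];return -R.T@np.array(s["t"]),d
def onz(s,u,v,z):
    c,d=ray(s,u,v);return c+d*(z-c[2])/d[2]
def tri(s1,p1,s2,p2):
    c1,d1=ray(s1,*p1);c2,d2=ray(s2,*p2)
    k=np.linalg.lstsq(np.c_[d1,-d2],c2-c1,rcond=None)[0];a=c1+k[0]*d1;b=c2+k[1]*d2
    return (a+b)/2,np.linalg.norm(a-b)
def blob(s,mask,u,v,r):
    m=np.zeros(mask.shape,np.uint8);m[v-r:v+r,u-r:u+r]=mask[v-r:v+r,u-r:u+r]
    n,l,st,c=cv2.connectedComponentsWithStats(m,connectivity=4)
    q=[i for i in range(1,n) if st[i,4]>5];i=min(q,key=lambda i:np.hypot(*(c[i]-[u,v])))
    return c[i],st[i],l==i
E
python3 - <<'E'
from h import *
T=robot.snapshot("top");S=robot.snapshot("side")
for s,(u0,v0) in((T,(358,228)),(S,(316,258)),(T,(264,234))):
    im=s["img"];print(im[v0,u0-8:u0+9].tolist())
def bm(s):
    i=s["img"].astype(int);return ((i[...,2]-i[...,0]>6)&(i.sum(2)<470)).astype(np.uint8)
a=blob(T,bm(T),358,228,14);b=blob(S,bm(S),316,258,14)
print(a[:2],b[:2],tri(T,a[0],S,b[0]),onz(T,*a[0],.145),onz(S,*b[0],.145))
m=(T["img"].sum(2)<480).astype(np.uint8)
c=blob(T,m,264,234,14);print(c[:2],onz(T,*c[0],.034))
A=onz(T,282,226,.017);B=onz(T,248,242,.017);print(A,B,(A+B)/2,np.linalg.norm(A-B),np.degrees(np.arctan2(*(A-B)[1::-1])))
def ax(msk,s,z):
    v,u=np.nonzero(msk);P=np.array([onz(s,x,y,z)[:2] for x,y in zip(u,v)]);w,V=np.linalg.eigh(np.cov(P.T));return np.degrees(np.arctan2(V[1,1],V[0,1])),np.sqrt(w*12)
print("bar dir",ax(a[2],T,.145))
for p in((272.4,217.6),(248.9,227.8),(282.6,240.6),(259.6,252)):print(onz(T,*p,.008))
E
```

```text
[[205, 208, 204], [206, 208, 204], [206, 208, 204], [205, 208, 204], [201, 204, 200], [168, 172, 169], [107, 116, 119], [120, 128, 132], [113, 122, 126], [113, 119, 122], [142, 144, 143], [161, 164, 160], [161, 164, 160], [160, 163, 159], [161, 164, 160], [160, 164, 160], [146, 147, 141]]
[[119, 122, 126], [125, 129, 133], [122, 127, 131], [115, 119, 122], [115, 118, 121], [114, 117, 121], [105, 110, 112], [109, 112, 115], [114, 118, 122], [113, 117, 120], [110, 114, 116], [106, 109, 112], [109, 112, 115], [112, 116, 119], [114, 117, 121], [111, 115, 119], [150, 152, 154]]
[[178, 181, 178], [130, 134, 130], [87, 95, 96], [87, 94, 96], [86, 92, 95], [86, 93, 95], [82, 88, 89], [39, 41, 43], [24, 25, 26], [27, 28, 30], [37, 38, 37], [63, 67, 69], [117, 125, 129], [119, 127, 130], [117, 125, 128], [136, 143, 144], [188, 192, 189]]
(array([357.50769231, 227.18461538]), array([355, 219,   6,  17,  65], dtype=int32)) (array([315.7654321 , 257.71604938]), array([308, 255,  16,   7,  81], dtype=int32)) (array([ 0.46075596, -0.16570879,  0.14336508]), np.float64(0.003634545236397155)) [ 0.46235706 -0.16571366  0.145     ] [ 0.4584944  -0.16775829  0.145     ]
(array([263.95299145, 233.22222222]), array([256, 224,  16,  20, 234], dtype=int32)) [0.46312971 0.16540012 0.034     ]
[0.49080743 0.10052225 0.017     ] [0.43408655 0.22627764 0.017     ] [0.46244699 0.16339995 0.017     ] 0.1379553427730139 -65.72265590107459
bar dir (np.float64(168.9053907651153), array([0.01305507, 0.05785235]))
[0.5247351 0.1370856 0.008    ]
[0.48809576 0.22495528 0.008     ]
[0.43741796 0.09935062 0.008     ]
[0.39715619 0.18452643 0.008     ]
```

Bar centre is (0.461, -0.166) at a height of 0.144, with bar direction about -11° and a measured length of 58 mm. The base is at about (0.4625, 0.164) with the port line at -66°. A helper will convert world goals into row numbers.

```bash
cat >> h.py <<'E'
from scipy.spatial.transform import Rotation as Ro
def to(x,y,z,bar=None):
    o=robot.get_obs();R=Ro.from_euler("xyz",o["ee_rot"]).as_matrix();d=R.T@(np.array([x,y,z])-o["tool_pos"])
    jaw=np.degrees(np.arctan2(R[1,1],R[0,1]));cur=(jaw-90)
    print("shift/0.2",(d/.2).round(3),"bar-dir now",round((cur+90)%180-90,2),"tilt",np.degrees(np.arccos(-R[2,0])).round(2),"q",o["joint_positions"].round(2),"pos",o["tool_pos"].round(4),"F",o["wrist_force"].round(1),"w",round(o["width"],4),"t",round(o["time"],2))
    if bar is not None: t=((cur-bar)+90)%180-90;print("turn/60",round(t/60,3),"or",round((t-180*np.sign(t))/60,3))
E
python3 -c "
from h import *
to(.461,-.166,.206,-11)"
```

```text
shift/0.2 [-0.003 -2.621  2.447] bar-dir now -22.79 tilt 0.08 q [ 1.07  0.09  1.37  0.    1.68 -0.1 ] pos [0.2129 0.5068 0.2047] F [-0.2  0.2 -0.1] w 0.094 t 0.2
turn/60 -0.197 or 2.803
```

>>> {"op": "step_arm", "data": {
  "commands": [
    [[0,-0.9,0.84,0],[0,-0.9,0.84,0],[0,-0.9,0.84,0],[0,-0.9,0.84,0],[0,-0.9,0.84,0],[0,-0.9,0.84,0],[0,-0.9,0.84,0],[0,-0.9,0.84,0]]
  ],
  "claw": 100
}}

```text
time: 0.87
tool_pos: [0.2987, 0.2744, 0.2051]
ee_rot: [-1.563, 1.57, -1.965]
wrist_force: [0.0, 0.5, -0.4]
width: 0.0936
```

>>> {"op": "step_arm", "data": {
  "commands": [
    [[0,-0.9,0.84,0],[0,-0.9,0.84,0],[0,-0.9,0.84,0],[0,-0.9,0.84,0],[0,-0.9,0.84,0],[0,-0.9,0.84,0],[0,-0.9,0.84,0],[0,-0.9,0.84,0],[0,-0.9,0.84,0]]
  ]
}}

```text
time: 1.62
tool_pos: [0.3828, 0.0444, 0.205]
ee_rot: [2.91, 1.569, 2.509]
wrist_force: [0.1, -0.4, -0.0]
width: 0.0942
```

```bash
python3 -c "
from h import *
to(.461,-.166,.206,-11)"
```

```text
shift/0.2 [-0.006 -0.816  0.771] bar-dir now -22.97 tilt 0.08 q [-0.03 -0.29  1.71  0.    1.72 -1.2 ] pos [0.3828 0.0444 0.205 ] F [ 0.1 -0.4 -0. ] w 0.0942 t 1.62
turn/60 -0.2 or 2.8
```

>>> {"op": "step_arm", "data": {
  "commands": [
    [[0,-0.815,0.77,-0.2],[0,-0.815,0.77,-0.2],[0,-0.815,0.77,-0.2],[0,-0.815,0.77,-0.2],[0,-0.815,0.77,-0.2],[0,-0.815,0.77,-0.2],[0,-0.815,0.77,-0.2],[0,-0.815,0.77,-0.2],[0,-0.815,0.77,-0.2],[0,-0.815,0.77,-0.2]]
  ]
}}

```text
time: 2.45
tool_pos: [0.4612, -0.1634, 0.2049]
ee_rot: [2.329, 1.569, 2.141]
wrist_force: [0.6, -0.7, -0.1]
width: 0.0941
```

Run:
```python
from h import *
to(.461,-.166,.145,-11)
for n,(u,v) in(("top",(357,228)),("side",(316,258))):
    s=robot.snapshot(n);cv2.imwrite(f"pics/{n}1.png",s["img"][:,:,::-1])
a=cv2.imread("pics/top1.png");b=cv2.imread("pics/side1.png")
r=lambda i,x,y,w,h:cv2.resize(i[y:y+h,x:x+w],(400,300),interpolation=cv2.INTER_CUBIC)
cv2.imwrite("pics/z1.png",np.hstack([r(a,317,198,80,60),r(b,276,220,80,60)]))
```

```text
shift/0.2 [ 0.3   -0.013  0.002] bar-dir now -10.76 tilt 0.09 q [-0.46 -0.05  1.51  0.    1.68 -1.84] pos [ 0.4612 -0.1634  0.2049] F [ 0.6 -0.7 -0.1] w 0.0941 t 2.45
turn/60 0.004 or -2.996
```

View pics/z1.png

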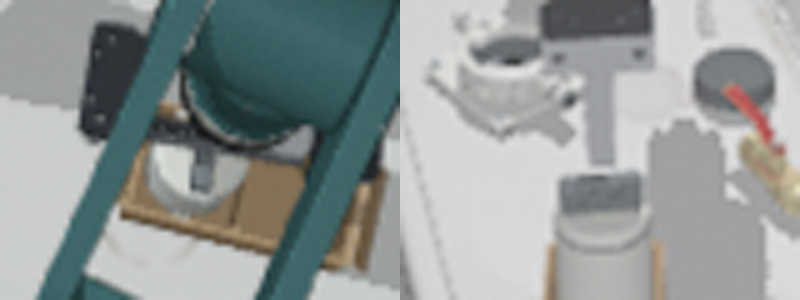

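The fingers line up with the bar along x: both are at column ~600 in the side crop. The jaws straddle it, so I descend and grip.

>>> {"op": "step_arm", "data": {
  "commands": [
    [[0.1,-0.013,0,0],[0.2,-0.013,0,0],[0.27,-0.013,0,0],[0.31,-0.013,0,0],[0.33,-0.013,0,0],[0.34,-0.013,0,0],[0.34,-0.013,0,0],[0.34,-0.013,0,0]]
  ]
}}

```text
time: 3.22
tool_pos: [0.4611, -0.1666, 0.1382]
ee_rot: [0.169, 1.57, -0.02]
wrist_force: [0.0, -0.3, 1.4]
width: 0.0943
```

>>> {"op": "step_arm", "data": {
  "commands": [
    [[0,0,0,0],[0,0,0,0],[0,0,0,0],[0,0,0,0],[0,0,0,0],[0,0,0,0],[0,0,0,0],[0,0,0,0],[0,0,0,0],[0,0,0,0]]
  ],
  "claw": 0
}}

```text
time: 4.05
tool_pos: [0.4611, -0.1666, 0.1382]
ee_rot: [0.155, 1.57, -0.033]
wrist_force: [0.2, -0.5, 0.2]
width: 0.0307
```

>>> {"op": "step_arm", "data": {
  "commands": [
    [[0,0,0,0],[0,0,0,0],[0,0,0,0],[0,0,0,0],[0,0,0,0],[0,0,0,0]]
  ]
}}

```text
time: 4.55
tool_pos: [0.4611, -0.1665, 0.1381]
ee_rot: [0.246, 1.569, 0.058]
wrist_force: [0.5, -1.0, -0.1]
width: 0.0134
```

```bash
python3 -c "
from h import *
to(.461,-.166,.225,-11)"
```

```text
shift/0.2 [-0.434  0.003 -0.001] bar-dir now -10.79 tilt 0.08 q [-0.46 -0.02  1.62  0.    1.55 -1.85] pos [ 0.4611 -0.1665  0.1381] F [ 0.5 -1.  -0.1] w 0.0134 t 4.55
turn/60 0.003 or -2.997
```

>>> {"op": "step_arm", "data": {
  "commands": [
    [[-0.03,0,0,0],[-0.08,0,0,0],[-0.14,0,0,0],[-0.2,0,0,0],[-0.26,0,0,0],[-0.32,0,0,0],[-0.38,0,0,0],[-0.43,0,0,0],[-0.45,0,0,0],[-0.45,0,0,0],[-0.45,0,0,0]]
  ]
}}

```text
time: 5.47
tool_pos: [0.461, -0.1665, 0.228]
ee_rot: [0.339, 1.57, 0.151]
wrist_force: [-0.3, 0.6, -2.4]
width: 0.0139
```

Run:
```python
from h import *
to(.4625,.1637,.228,-16)
a=robot.snapshot("top")["img"][:,:,::-1];b=robot.snapshot("side")["img"][:,:,::-1]
r=lambda i,x,y,w,h:cv2.resize(i[y:y+h,x:x+w],(400,300),interpolation=cv2.INTER_CUBIC)
cv2.imwrite("pics/z2.png",np.hstack([r(a,317,198,80,60),r(b,266,200,100,75)]))
```

```text
shift/0.2 [ 0.     1.623 -0.302] bar-dir now -10.8 tilt 0.07 q [-0.46 -0.05  1.47  0.    1.72 -1.85] pos [ 0.461  -0.1665  0.228 ] F [-0.3  0.6 -2.4] w 0.0139 t 5.47
turn/60 0.087 or -2.913
```

View pics/z2.png

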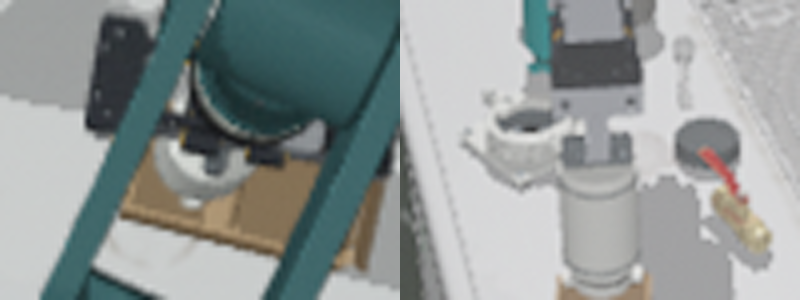

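The cartridge is out of the carton and hanging straight in the grip. The wrist force change (-2.4 N) matches its weight. Carrying it to the base.

>>> {"op": "step_arm", "data": {
  "commands": [
    [[0,0.1,-0.02,0.0],[0,0.25,-0.05,0.02],[0,0.4,-0.075,0.03],[0,0.55,-0.1,0.05],[0,0.7,-0.13,0.05],[0,0.81,-0.15,0.05],[0,0.81,-0.15,0.05],[0,0.81,-0.15,0.05]]
  ]
}}

```text
time: 6.23
tool_pos: [0.461, -0.0007, 0.2265]
ee_rot: [3.078, 1.569, 2.84]
wrist_force: [0.0, -0.4, -3.0]
width: 0.0137
```

>>> {"op": "step_arm", "data": {
  "commands": [
    [[0,0.1,-0.02,0.0],[0,0.25,-0.05,0],[0,0.4,-0.08,0],[0,0.55,-0.1,0],[0,0.7,-0.13,0],[0,0.78,-0.15,0],[0,0.8,-0.15,0],[0,0.8,-0.15,0],[0,0.8,-0.15,0]]
  ]
}}

```text
time: 6.98
tool_pos: [0.4698, 0.1604, 0.2261]
ee_rot: [-2.576, 1.568, -2.815]
wrist_force: [0.3, -0.4, -2.8]
width: 0.0137
```

Run:
```python
from h import *
to(.4625,.1637,.180,-14)
a=robot.snapshot("top")["img"][:,:,::-1];b=robot.snapshot("side")["img"][:,:,::-1]
r=lambda i,x,y,w,h:cv2.resize(i[y:y+h,x:x+w],(400,300),interpolation=cv2.INTER_CUBIC)
cv2.imwrite("pics/z3.png",np.hstack([r(a,226,204,80,60),r(b,250,180,100,75)]))
```

```text
shift/0.2 [ 0.231  0.008 -0.039] bar-dir now -13.72 tilt 0.16 q [ 0.21 -0.03  1.45 -0.    1.72 -1.12] pos [0.4698 0.1604 0.2261] F [ 0.3 -0.4 -2.8] w 0.0137 t 6.98
turn/60 0.005 or -2.995
```

View pics/z3.png

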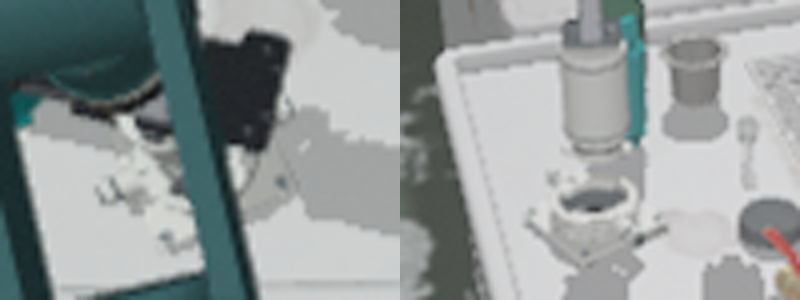

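The cartridge hangs over the base. In the side crop the collar rim spans columns 549–638, so its centre is near px 298.4. I'll compare that with my base estimate.

Run:
```python
from h import *
s=robot.snapshot("side");im=s["img"]
P=lambda X:(lambda c:(s["fx"]*c[0]/c[2]+s["cx"],s["fy"]*c[1]/c[2]+s["cy"]))(np.array(s["R"])@X+s["t"])
print(np.round(P(np.array([.4625,.1637,.034])),2),np.round(P(np.array([.4725,.1637,.034])),2),np.round(P(np.array([.4625,.1737,.034])),2))
for w,m in(("inner",(im.sum(2)<480)),):
    b=blob(s,m.astype(np.uint8),298,231,14);print(b[:2])
g=im.sum(2)
for v in range(222,246,2):print(v,g[v,282:318].tolist())
```

```text
[298.71 228.27] [301.06 227.86] [298.22 226.91]
(array([298.07228916, 229.43373494]), array([290, 226,  17,   7,  83], dtype=int32))
222 [629, 629, 630, 635, 610, 607, 606, 592, 631, 640, 631, 636, 636, 641, 556, 468, 478, 479, 479, 480, 481, 476, 481, 481, 479, 479, 483, 481, 471, 600, 651, 645, 642, 641, 642, 640]
224 [629, 631, 631, 637, 586, 493, 499, 566, 611, 617, 566, 577, 633, 655, 626, 552, 506, 508, 505, 499, 496, 491, 486, 554, 532, 478, 476, 478, 466, 599, 648, 643, 644, 642, 643, 644]
226 [632, 631, 631, 632, 617, 581, 532, 583, 641, 653, 646, 607, 583, 563, 538, 525, 518, 520, 527, 531, 549, 508, 478, 525, 600, 627, 563, 487, 467, 598, 647, 642, 642, 642, 642, 644]
228 [630, 629, 633, 630, 632, 622, 640, 605, 542, 566, 545, 473, 410, 358, 335, 337, 341, 341, 335, 335, 348, 336, 324, 351, 424, 605, 651, 545, 455, 596, 648, 642, 642, 643, 642, 644]
230 [633, 632, 636, 646, 637, 630, 647, 579, 401, 307, 306, 316, 325, 326, 331, 334, 325, 328, 329, 327, 323, 311, 388, 461, 546, 634, 625, 552, 573, 631, 646, 643, 643, 646, 645, 644]
232 [547, 549, 624, 647, 649, 612, 590, 63
[... 552 characters left out ...]
 491, 505, 508, 550, 545, 517, 527, 537, 533, 524, 534, 540, 515, 506, 500, 506, 465, 456, 506, 541, 472, 445, 485, 472, 435, 435, 511, 535, 586]
240 [638, 643, 648, 607, 513, 467, 484, 513, 509, 494, 491, 494, 502, 509, 519, 494, 479, 504, 515, 507, 498, 498, 505, 505, 493, 481, 404, 264, 286, 512, 577, 624, 646, 636, 623, 613]
242 [639, 639, 638, 640, 648, 564, 465, 463, 478, 505, 511, 501, 499, 465, 442, 478, 492, 492, 509, 522, 521, 515, 484, 472, 478, 481, 542, 589, 634, 652, 648, 644, 643, 643, 640, 630]
244 [638, 637, 639, 638, 641, 648, 605, 513, 466, 472, 475, 507, 519, 492, 492, 521, 508, 509, 490, 473, 479, 478, 480, 481, 478, 477, 472, 554, 632, 649, 644, 642, 643, 643, 646, 645]
```

>>> {"op": "step_arm", "data": {
  "commands": [
    [[0.03,0.008,-0.041,0],[0.08,0.008,-0.041,0],[0.13,0.008,-0.041,0],[0.18,0.008,-0.041,0],[0.21,0.008,-0.041,0],[0.23,0.008,-0.041,0],[0.24,0.008,-0.041,0],[0.24,0.008,-0.041,0],[0.24,0.008,-0.041,0]]
  ]
}}

```text
time: 7.88
tool_pos: [0.4624, 0.1639, 0.1787]
ee_rot: [-2.922, 1.569, 3.121]
wrist_force: [0.3, 0.4, -3.4]
width: 0.0139
```

Run:
```python
from h import *
to(.462,.1637,.160,-14)
```

```text
shift/0.2 [ 0.094 -0.001 -0.001] bar-dir now -13.77 tilt 0.09 q [ 0.22 -0.04  1.55  0.    1.63 -1.11] pos [0.4624 0.1639 0.1787] F [ 0.3  0.4 -3.4] w 0.0139 t 7.88
turn/60 0.004 or -2.996
```

>>> {"op": "step_arm", "data": {
  "commands": [
    [[0.01,0,0,0],[0.02,0,0,0],[0.03,0,0,0],[0.04,0,0,0],[0.05,0,0,0],[0.055,0,0,0],[0.06,0,0,0],[0.065,0,0,0],[0.065,0,0,0]]
  ]
}}

```text
time: 8.63
tool_pos: [0.4622, 0.1639, 0.1655]
ee_rot: [-2.866, 1.569, -3.107]
wrist_force: [-0.1, 0.5, -3.8]
width: 0.0138
```

>>> {"op": "step_arm", "data": {
  "commands": [
    [[0.005,0,0,0],[0.01,0,0,0],[0.015,0,0,0],[0.02,0,0,0],[0.025,0,0,0],[0.03,0,0,0],[0.03,0,0,0]]
  ]
}}

```text
time: 9.22
tool_pos: [0.4621, 0.1639, 0.1592]
ee_rot: [-2.86, 1.569, -3.1]
wrist_force: [-0.6, -0.2, -2.6]
width: 0.0135
```

>>> {"op": "step_arm", "data": {
  "commands": [
    [[0.003,0,0,0],[0.006,0,0,0],[0.008,0,0,0],[0.01,0,0,0],[0.01,0,0,0]]
  ]
}}

```text
time: 9.63
tool_pos: [0.4626, 0.164, 0.1587]
ee_rot: [2.199, 1.57, 1.959]
wrist_force: [-1.7, -0.7, 5.3]
width: 0.0141
```

Contact at underside ≈25 mm, which means the lugs are on the ring, with about 8 N of press. I'll feel anticlockwise in small steps.

>>> {"op": "step_arm", "data": {
  "commands": [
    [[0.004,0,0,-0.015],[0.004,0,0,-0.03],[0.004,0,0,-0.045],[0.004,0,0,-0.06],[0.004,0,0,-0.075],[0.004,0,0,-0.075]]
  ]
}}

```text
time: 10.13
tool_pos: [0.463, 0.1645, 0.158]
ee_rot: [1.292, 1.569, 1.131]
wrist_force: [-0.0, 1.8, 1.8]
width: 0.0141
```

Run:
```python
from h import *
to(.4622,.1639,.150,-14)
print(robot.get_obs()["wrist_torque"])
```

```text
shift/0.2 [ 0.04  -0.003 -0.003] bar-dir now -9.21 tilt 0.09 q [ 0.22 -0.03  1.59  0.    1.59 -1.19] pos [0.463  0.1645 0.158 ] F [-0.   1.8  1.8] w 0.0141 t 10.13
turn/60 0.08 or -2.92
[ 0.54012924 -0.08019401 -0.08211151]
```

>>> {"op": "step_arm", "data": {
  "commands": [
    [[0.004,-0.002,-0.002,-0.015],[0.004,-0.002,-0.002,-0.03],[0.004,-0.002,-0.002,-0.045],[0.004,-0.002,-0.002,-0.06],[0.005,-0.002,-0.002,-0.075],[0.005,-0.002,-0.002,-0.075]]
  ]
}}

```text
time: 10.63
tool_pos: [0.4621, 0.1639, 0.1563]
ee_rot: [2.281, 1.57, 2.2]
wrist_force: [-0.7, 0.5, -2.3]
width: 0.0136
```

Run:
```python
from h import *
to(.4622,.1639,.150,-14)
print(robot.get_obs()["wrist_torque"])
```

```text
shift/0.2 [ 0.031 -0.     0.   ] bar-dir now -4.66 tilt 0.06 q [ 0.22 -0.03  1.59  0.    1.58 -1.26] pos [0.4621 0.1639 0.1563] F [-0.7  0.5 -2.3] w 0.0136 t 10.63
turn/60 0.156 or -2.844
[0.08539115 0.04306284 0.00976372]
```

The force fell back to free hang and z dropped another 1.7 mm, so the lugs seem to be over the notches. I push straight down.

>>> {"op": "step_arm", "data": {
  "commands": [
    [[0.005,0,0,0],[0.01,0,0,0],[0.015,0,0,0],[0.018,0,0,0],[0.018,0,0,0]]
  ]
}}

```text
time: 11.05
tool_pos: [0.462, 0.1639, 0.1524]
ee_rot: [2.572, 1.569, 2.491]
wrist_force: [0.8, 0.1, -2.5]
width: 0.0137
```

Still free at underside ≈18.4 mm. Going on to the floor.

>>> {"op": "step_arm", "data": {
  "commands": [
    [[0.005,0,0,0],[0.01,0,0,0],[0.015,0,0,0],[0.018,0,0,0],[0.018,0,0,0],[0.018,0,0,0]]
  ]
}}

```text
time: 11.55
tool_pos: [0.4623, 0.164, 0.15]
ee_rot: [1.319, 1.57, 1.237]
wrist_force: [-2.1, -0.3, 5.8]
width: 0.0137
```

Run:
```python
from h import *
to(.462,.1639,.150,-67)
print(robot.get_obs()["wrist_torque"])
```

```text
shift/0.2 [ 0.    -0.001 -0.001] bar-dir now -4.66 tilt 0.07 q [ 0.22 -0.03  1.6   0.    1.57 -1.26] pos [0.4623 0.164  0.15  ] F [-2.1 -0.3  5.8] w 0.0137 t 11.55
turn/60 1.039 or -1.961
[-0.10908712  0.52913074  0.05599592]
```

Seated on the floor at TCP z 0.150, 9 mm below the ring contact. Now turning clockwise, with the axis held in place.

>>> {"op": "step_arm", "data": {
  "commands": [
    [[0,0,0,0.03],[0,0,0,0.07],[0,0,0,0.11],[0,0,0,0.15],[0,0,0,0.19],[0,0,0,0.23],[0,0,0,0.27],[0,0,0,0.31],[0,0,0,0.35],[0,0,0,0.35],[0,0,0,0.35]]
  ]
}}

```text
time: 12.47
tool_pos: [0.4625, 0.1637, 0.1501]
ee_rot: [0.899, 1.57, 0.452]
wrist_force: [-1.0, -0.7, 0.4]
width: 0.0134
```

Run:
```python
from h import *
to(.462,.1639,.150,-66)
print(robot.get_obs()["wrist_torque"])
```

```text
shift/0.2 [ 0.    -0.    -0.003] bar-dir now -25.6 tilt 0.06 q [ 0.22 -0.03  1.6   0.    1.57 -0.9 ] pos [0.4625 0.1637 0.1501] F [-1.  -0.7  0.4] w 0.0134 t 12.47
turn/60 0.673 or -2.327
[-0.36103226  0.10532103  0.1870237 ]
```

>>> {"op": "step_arm", "data": {
  "commands": [
    [[0.001,0,0,0.04],[0.001,0,0,0.08],[0.001,0,0,0.12],[0.001,0,0,0.16],[0.001,0,0,0.2],[0.001,0,0,0.24],[0.001,0,0,0.28],[0.001,0,0,0.32],[0.001,0,0,0.36],[0.001,0,0,0.4],[0.001,0,0,0.4],[0.001,0,0,0.4]]
  ]
}}

```text
time: 13.47
tool_pos: [0.4625, 0.1634, 0.1501]
ee_rot: [0.766, 1.57, -0.098]
wrist_force: [-1.4, -1.8, 2.3]
width: 0.0137
```

>>> {"op": "step_arm", "data": {
  "commands": [
    [[0.001,0,0,0.04],[0.001,0,0,0.08],[0.001,0,0,0.12],[0.001,0,0,0.16],[0.001,0,0,0.2],[0.001,0,0,0.23],[0.001,0,0,0.25],[0.001,0,0,0.25],[0.001,0,0,0.25]]
  ]
}}

```text
time: 14.22
tool_pos: [0.4624, 0.1633, 0.1501]
ee_rot: [0.794, 1.57, -0.331]
wrist_force: [-1.8, -2.7, 3.3]
width: 0.0138
```

Run:
```python
from h import *
to(.462,.1639,.150,-66)
print(robot.get_obs()["wrist_torque"])
```

```text
shift/0.2 [ 0.001 -0.001 -0.003] bar-dir now -64.44 tilt 0.05 q [ 0.22 -0.03  1.6  -0.    1.57 -0.22] pos [0.4624 0.1633 0.1501] F [-1.8 -2.7  3.3] w 0.0138 t 14.22
turn/60 0.026 or -2.974
[-0.47111038  0.5724151   0.2806127 ]
```

>>> {"op": "step_arm", "data": {
  "commands": [
    [[0.001,0,0,0.03],[0.001,0,0,0.06],[0.001,0,0,0.08],[0.001,0,0,0.09],[0.001,0,0,0.09]]
  ]
}}

```text
time: 14.63
tool_pos: [0.4624, 0.1634, 0.1501]
ee_rot: [1.037, 1.57, -0.181]
wrist_force: [-1.2, -1.0, 3.6]
width: 0.0142
```

Run:
```python
from h import *
to(.462,.1639,.150,-66)
print(robot.get_obs()["wrist_torque"])
```

```text
shift/0.2 [ 0.    -0.001 -0.003] bar-dir now -69.79 tilt 0.07 q [ 0.22 -0.03  1.6  -0.    1.57 -0.13] pos [0.4624 0.1634 0.1501] F [-1.2 -1.   3.6] w 0.0142 t 14.63
turn/60 -0.063 or 2.937
[-0.42701187  0.50562454  0.57693861]
```

The torque doubled to 0.58 N m at bar ≈ -68°, so this is the stop. I release with the turn eased off slightly, then rise.

>>> {"op": "step_arm", "data": {
  "commands": [
    [[-0.001,0,0,-0.02],[-0.001,0,0,-0.02],[-0.001,0,0,-0.02],[-0.001,0,0,-0.02],[-0.001,0,0,-0.02],[-0.001,0,0,-0.02],[-0.001,0,0,-0.02],[-0.001,0,0,-0.02]]
  ],
  "claw": 60
}}

```text
time: 15.3
tool_pos: [0.4625, 0.1634, 0.1503]
ee_rot: [1.088, 1.57, -0.109]
wrist_force: [0.1, 0.5, 0.5]
width: 0.0565
```

>>> {"op": "step_arm", "data": {
  "commands": [
    [[-0.03,0,0,0],[-0.08,0,0,0],[-0.16,0,0,0],[-0.24,0,0,0],[-0.32,0,0,0],[-0.4,0,0,0],[-0.45,0,0,0],[-0.5,0,0,0],[-0.5,0,0,0],[-0.5,0,0,0]]
  ]
}}

```text
time: 16.13
tool_pos: [0.4626, 0.1635, 0.2507]
ee_rot: [1.233, 1.569, 0.036]
wrist_force: [-1.3, 0.3, -0.8]
width: 0.0562
```

Run:
```python
from h import *
to(.4624,.1634,.250,-66)
T=robot.snapshot("top");S=robot.snapshot("side")
i=S["img"].astype(int);m=((i[...,2]-i[...,0]>2)&(i.sum(2)<450)).astype(np.uint8)
P=np.array(S["R"])@[.4624,.1634,.157]+S["t"];u,v=S["fx"]*P[0]/P[2]+S["cx"],S["fy"]*P[1]/P[2]+S["cy"];print(u,v)
try:
    b=blob(S,m,int(u),int(v),12);print(b[:2],onz(S,*b[0],.157))
except Exception as e:print(e)
r=lambda i,x,y,w,h:cv2.resize(i[y:y+h,x:x+w,::-1],(400,300),interpolation=cv2.INTER_CUBIC)
cv2.imwrite("pics/z4.png",np.hstack([r(T["img"],226,204,80,60),r(S["img"],250,180,100,75)]))
```

```text
shift/0.2 [ 0.003 -0.001  0.   ] bar-dir now -68.6 tilt 0.12 q [ 0.22 -0.05  1.42 -0.    1.77 -0.15] pos [0.4626 0.1635 0.2507] F [-1.3  0.3 -0.8] w 0.0562 t 16.13
turn/60 -0.043 or 2.957
296.94994778232285 203.47881560457597
(array([300.97942387, 200.37860082]), array([292, 191,  16,  24, 243], dtype=int32)) [0.48272227 0.1813616  0.157     ]
```

View pics/z4.png

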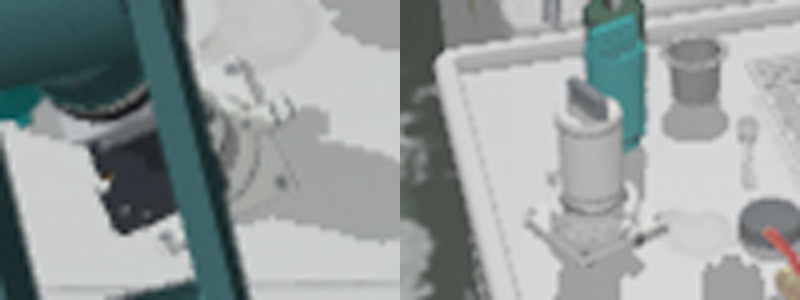

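The cartridge stands upright in the base, with the bar at about (587,97) in the side crop. The blob fit was spoiled by the teal look-alike behind it, so I discard that number. I'll move the arm aside for a clear top view.

```bash
python3 -c "
from h import *
to(.40,-.02,.25)"
```

```text
shift/0.2 [-0.003 -0.623  0.74 ] bar-dir now -68.6 tilt 0.05 q [ 0.22 -0.05  1.43 -0.    1.77 -0.15] pos [0.462  0.1633 0.2492] F [-0.4  0.4  0.6] w 0.0562 t 16.23
```

>>> {"op": "step_arm", "data": {
  "commands": [
    [[0,-0.1,0.12,0],[0,-0.25,0.3,0],[0,-0.4,0.48,0],[0,-0.55,0.65,0],[0,-0.62,0.74,0],[0,-0.62,0.74,0],[0,-0.62,0.74,0],[0,-0.62,0.74,0]]
  ]
}}

```text
time: 16.9
tool_pos: [0.4003, -0.0194, 0.2487]
ee_rot: [-2.158, 1.569, 2.927]
wrist_force: [-0.4, -0.5, -0.2]
width: 0.0559
```

Run:
```python
from h import *
T=robot.snapshot("top");S=robot.snapshot("side")
i=T["img"].astype(int);m=((i[...,2]-i[...,0]>6)&(i.sum(2)<470)).astype(np.uint8)
P=np.array(T["R"])@[.4624,.1634,.157]+T["t"];u,v=T["fx"]*P[0]/P[2]+T["cx"],T["fy"]*P[1]/P[2]+T["cy"];print(u,v)
b=blob(T,m,int(u),int(v),12);print(b[:2],onz(T,*b[0],.157))
w,x=np.nonzero(b[2]);Q=np.array([onz(T,p,q,.157)[:2] for p,q in zip(x,w)]);e,V=np.linalg.eigh(np.cov(Q.T));print(np.degrees(np.arctan2(V[1,1],V[0,1])),np.sqrt(12*e))
r=lambda i,x,y,w,h:cv2.resize(i[y:y+h,x:x+w,::-1],(400,300),interpolation=cv2.INTER_CUBIC)
cv2.imwrite("pics/z5.png",np.hstack([r(T["img"],226,204,80,60),r(T["img"],160,150,320,240)]))
```

```text
259.9958344179876 228.83574664196271
(array([259.81538462, 228.55384615]), array([252, 224,  16,  10,  65], dtype=int32)) [0.46336855 0.16401143 0.157     ]
113.21182990692623 [0.01359399 0.05583004]
```

View pics/z5.png

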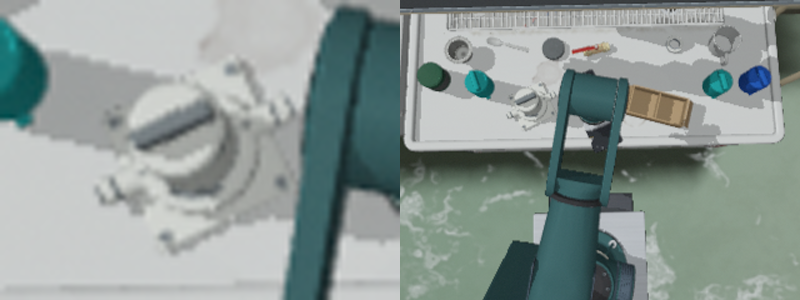

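The bar lies along the port line, at 113.2° (-66.8°) against -65.7° for the ports. Its centre is within about 1 mm of the base axis, the bystanders are in place and the arm is clear, so I hand in.

```bash
python3 -c "
from bench import robot
print(robot.close_job())"
```

```text
the job is handed in; nothing more can be done
None
```

The cartridge is fitted, turned to its stop and released, and I handed the job in at about 17 s of the 61 s allowed. No verdict is reported, so what follows is from my own checks.

**What I did:** I gripped the cartridge by its bar, lifted it straight out of the carton and lowered it into the socket. The lugs met the ring with the underside at about 25 mm. I felt anticlockwise with a press of about 8 N at most. It dropped 9 mm into the valve with the bar at about 61°. I then turned it clockwise until the torque rose from 0.28 to 0.58 N m at the stop, let go and drew the arm clear.

**Last checks:**
- **Bar angle:** the top view shows it about 1° from the line of the ports.
- **Position:** the bar's centre is within about 1 mm of the base axis.
- **Depth:** the underside is at about 16 mm, from the gripper height.
- **Surroundings:** the cartridge stands upright and the robot touches nothing. The bystanders look unmoved in the last picture; I didn't measure them.

**Disagreements:**
- **Side-view check:** one automatic bar fit after release gave a wrong position because it merged with the teal look-alike behind. I discarded it and used the clear top view.
- **Base centre:** my first estimates of it differed by up to 4 mm in y. The middle value I used went in without sticking.

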